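# Build up a spring-loaded polishing arbor and lock its bayonet cap

## Robot

A 6-joint arm with a two-finger parallel gripper is mounted at the origin on a cart in front of the work surface, level with it; the furniture and walls round the work are solid. World frame = base frame: x ahead of the robot, y to its left, z up, the work surface at z = 0. Lengths are in m, angles in rad, forces in N, time in s.
With the tool pointing down it reaches from about 0.35 to 0.775 m from the base axis. Payload 5.5 kg.
Tool frame: the origin (TCP) lies between the finger pads; the fingertips stand 19 mm ahead of it and the grasp point (between the pads) is the TCP; z points along the fingers, y is the direction in which the jaws open and shut (so a half turn about z gives the same grasp; the last joint's range is limited). The gripper opens to 85 mm and grips with 20 to 120 N. Pads are 22 mm wide; open, the fingers measure 114 mm over their backs; the gripper's body (76 mm by 85 mm) begins 54 mm behind the grasp point. The pads swing forward as they close: fully open they stand 13 mm farther back than shut.
Start: joints at [-1.266, 0.313, 0.046, 1.304, 0, 1.431], TCP at [0.247, -0.519, 0.25] pointing down, gripper open.
Joint ranges: [-2.76, 2.76], [-0.86, 1.69], [-1.03, 1.26], [-2.2, 2.34], [-1.47, 1.5], [-3.14, 3.14]. Speed limits (rad/s): [2.57, 2.57, 3.14, 3.14, 3.14, 3.14].

## Interface

Orientations are given as a unit quaternion [w, x, y, z].
In Python, from workcell import get_state, cams, workorder gives the robot as it stands.
- The arm moves only by the tool play_rows, never from a script. Its argument "series" is text: rows parted by semicolons, each of 7 numbers parted by spaces: the opening in per cent of the stroke, from 0 (shut) to 100 (fully open), then the shift along the tool's x, y, z in cm, then the turn, a rotation vector about the tool's x, y, z in degrees. A call has 1 to 12 rows; each row shifts and turns the commanded pose from where the row before left it, along the tool's axes as they then stand; what a row does not reach is not made up. A row lasts 1/8 s, in which the tool goes at most 62.5 mm and 10.7 degrees, less where a joint would pass 70% of its speed; a pose out of reach is approached as far as the arm can. A call with a gripper value outside its range is refused whole. The fingers move at their own pace and stop on an object; "newtons" is the grip in N (left out, the last holds). Time passes only in rows, so rows that do not move let the fingers close. It gives the time, the measured TCP pose, the force and the opening at its end, in the units of the state.
- get_state(): the state, without advancing time (a new reading comes with each control period).
- cams.read_camera(name): name is "scene" or "top" or "wrist"; returns the picture (420x560x3 uint8, red, green, blue); there is no depth.
- cams.get_calibration(name): a dict with "fx", "fy", "cx", "cy" (pixels), "rvec" (rotation vector, rad) and "tvec" (3), from world to camera coordinates, as OpenCV has them. Camera axes: x right, y down, z forward; pixel columns grow to the right and rows downward; lengths in m; the calibration is good to about 2 mm. The wrist camera is an equidistant fisheye: a pixel r from the principal point sees the ray r / f radians off the axis. A picture is of the moment at which its call begins: read the wrist's pose just before it. get_calibration takes no time and is no camera call; for the wrist camera it gives the pose at the moment of the call.
- workorder.hand_in(): hands the job in, once; it reports no verdict.
The state is a dict: "clock": time; "joint_pos": joint angles; "qvel": joint speeds; "tau": joint torques, N m; "tcp_pos": TCP position; "orientation": TCP orientation; "wrist_force": force on the tool from outside, world axes, zero at the start; "ft_torque": the same for the moment, N m; "finger_gap": finger opening in m.
Only numpy, scipy, OpenCV 4.12 (cv2) and the standard library are available. Lean on these libraries where they do the work, as an engineer would, in place of code of your own. Each camera call takes 0.05 s, during which the arm holds its last target.

## Task

Build up the polishing arbor on the upright shaft of the green stand: first the white felt wheel with its brass hub upward, then the blue spacer, then the steel washer, each lying flat on the one below. Then put the red bayonet cap over the cross pin, press the stack down against the spring, give the cap a quarter turn (either way) and let it rise so that the pin sits in the groove across the cap's top and holds the stack. Leave the torch, the mug of brushes, the screw jar and the brass block standing where they are.

Things in the scene. Friction and masses are not known exactly. Their poses are not given: they have to be found in the camera images.
- arbor: fixed stand; origin on the shaft's axis at bench level, z up. Round green foot 90 mm across, 12 mm high; steel shaft 28 mm in diameter up to z = 82 mm, above it a neck 14 mm in diameter up to z = 101.5 mm with a cross pin along the stand's x. Stacked on the follower (top at z = 40 mm) without pressing, the wheel's underside is at z = 40, the spacer's at 62, the washer's at 74, the cap's at 81 mm.
- follower (a joint): how far the follower is pressed down, m: 0 at the top, 0.010 at its lower stop. It is a dark disc 60 mm across round the shaft, top at z = 40 mm unloaded. Spring: about 5 N at 0, 7 N when the cap is locked (0.0035), 10 N at 0.010; the stack's weight alone hardly moves it. The cap can turn under the pin while this is over 0.0065.
- wheel_mid (a point): centre, half-way up, of the loose felt polishing wheel: white disc 100 mm across and 12 mm thick with a brass hub 44 mm across that rises 10 mm above the disc (22 mm high in all); bore 32 mm right through along z. It starts flat on the bench, hub up; take it by the hub. The point is 11 mm above its underside.
- spacer_mid (a point): centre, half-way up, of the loose blue spacer ring: 56 mm across, bore 32 mm, 12 mm high, flat on the bench. The point is 6 mm above its underside.
- washer_mid (a point): centre, half-way up, of the loose steel washer: 62 mm across, bore 32 mm, 7 mm thick, flat on the bench. The point is 3.5 mm above its underside.
- cap_mid (a point): centre, half-way up, of the loose red bayonet cap: oblong block 90 mm along its x, 44 mm along y, 19 mm high, right way up on the bench; take it across its 44 mm width. Below, a 32 mm square counterbore, 10 mm deep, takes the shaft; above it a slot along x, 33 x 11 mm (18 mm square in the middle), passes pin and neck when the cap's x lies along the pin. The point is 9.5 mm above its underside.
- pin (a point): centre of the stand's yellow cross pin, which runs along the stand's x: 7 mm thick, 28 mm long (flush with the shaft's sides), centre at z = 97 mm, spanning z = 93.5 to 100.5 mm
- groove (a point): middle of the floor of the groove across the cap's top (along the cap's y; 18 mm wide, 3 mm deep), 16 mm above the cap's underside: the pin's seat after a turn of 70 to 90 degrees either way. Cap underside heights at the stand: 81 mm slot over pin, unpressed; below 74.5 free to turn (73 is well clear, 71 the lower stop); 77.5 locked.
- torch: bystander: black pocket torch standing on its foot, about 106 x 72 mm and 151 mm tall; origin at the centre of its underside; leave it alone
- mug: bystander: pale mug with brushes in it, 64 x 90 mm with its handle, 112 mm tall; origin at the centre of its underside; leave it alone
- screw_jar: bystander: small green-and-white screw jar, 54 mm across, 54 mm tall; origin at the centre of its underside; leave it alone
- brass_block: bystander: brass dapping cube of 50 mm with round hollows; origin at the centre of its underside; leave it alone

How it is judged:
By the outcome, as a careful person would: the job done as asked, in the order asked, and still so for the second after the job is handed in, with the robot touching nothing.
It also fails if it takes over 72 s, if anything falls off the work surface, if the arm or the gripper's body presses on something with over 40 N, if the wrist force passes 120 N, or if a joint passes its speed limit or range.

## Working session

There is one attempt and no reset: what is moved stays moved. The work goes in short steps, Python scripts to look and compute and a tool call to move; the robot and the scene stay as the last step left them, time stands still between calls to the robot, and variables do not carry over. Pictures are saved under pics/ and viewed, and the job is handed in when it is done.

Besides the shell and the picture viewer there is one more tool, called after "Emit:" as name(argument=value, ...), one argument or row to a line, values as JSON. play_rows: Moves the arm, as the interface text tells. Its arguments: {"type":"object","properties":{"series":{"type":"string"},"newtons":{"type":"number"}},"required":["series"]}

```bash
ls; mkdir -p pics
python3 - <<'E'
from workcell import get_state, cams
import cv2
print(get_state())
for n in ("scene","top","wrist"):
    print(n,cams.get_calibration(n))
    im=cams.read_camera(n); cv2.imwrite(f"pics/{n}0.png",im[:,:,::-1])
E
```

```text
pics
{'clock': 0.0, 'joint_pos': array([-1.26562100e+00,  3.13992868e-01,  4.49725045e-02,  1.30361156e+00,
       -9.74561547e-06,  1.43118750e+00]), 'qvel': array([-1.44179815e-03, -4.40057229e-04,  1.16603593e-04,  9.32506343e-06,
        7.72370895e-04, -1.37130952e-03]), 'tau': array([ 2.24345663e-04, -4.80630434e+01,  2.98530471e+01,  1.95757969e-02,
       -5.41233294e-05,  7.85283220e-06]), 'tcp_pos': array([ 0.2472383 , -0.51859485,  0.24941049]), 'orientation': array([-9.14253524e-04,  9.75372224e-01,  2.20563328e-01, -8.07477946e-05]), 'wrist_force': array([-0.60683345, -0.20932914, -0.13562321]), 'ft_torque': array([ 0.01591898, -0.00219089, -0.02864782]), 'finger_gap': 0.08553178707988716}
scene {'fx': 468.9542230325524, 'fy': 468.9542230325524, 'cx': 284.20094532037257, 'cy': 209.77947563077876, 'rvec': array([ 0.72388826, -2.66344196,  1.00879067]), 'tvec': array([0.47471181, 0.25625601, 1.0083103 ])}
top {'fx': 402.3359870174786, 'fy': 402.3359870174786, 'cx': 281.2208523399909, 'cy': 215.9829762538993, 'rvec': array([ 2.15384084, -2.17240594,  0.14229606]), 'tvec': array([0.00923091, 0.53371298, 1.13623931])}
wrist {'fx': 325.19226210127806, 'fy': 325.19226210127806, 'cx': 275.4534009836921, 'cy': 209.13722127417753, 'rvec': array([-2.4327493 ,  1.53444772,  0.24031902]), 'tvec': array([-0.57329557, -0.03895481,  0.38168861])}
```

View pics/scene0.png

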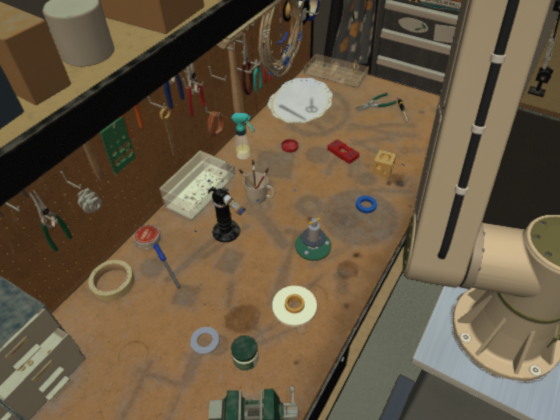

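View pics/top0.png

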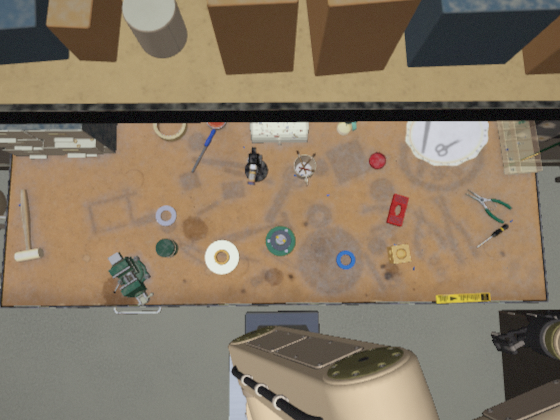

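View pics/wrist0.png

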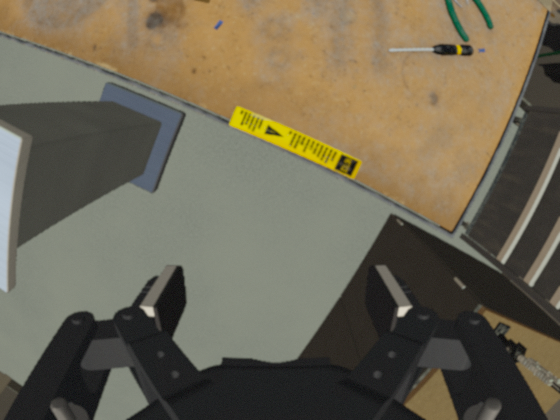

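The top view shows the wheel at about (222,257), stand (280,240), spacer (346,260), washer (166,215), cap (398,210), mug (304,168), torch (255,165), jar (166,247) and brass block (400,254). I'll measure them from both views.

```bash
cat > h.py <<'E'
import numpy as np, cv2
from scipy.spatial.transform import Rotation as R
def cast(cal,px,z):
    px=np.atleast_2d(np.array(px,float)); M=cv2.Rodrigues(cal['rvec'])[0]; c=-M.T@cal['tvec']
    u=(px-[cal['cx'],cal['cy']])/cal['fx']
    if cal.get('fish'):
        r=np.linalg.norm(u,axis=1)+1e-12
        d=np.c_[u*(np.sin(r)/r)[:,None],np.cos(r)]
    else: d=np.c_[u,np.ones(len(u))]
    d=d@M
    return c+d*((z-c[2])/d[:,2])[:,None]
def hsv(im): return cv2.cvtColor(im,cv2.COLOR_RGB2HSV)
def blob(mask,near=None,minA=20):
    cs,_=cv2.findContours(mask.astype(np.uint8),cv2.RETR_EXTERNAL,cv2.CHAIN_APPROX_NONE)
    return sorted([c for c in cs if cv2.contourArea(c)>=minA],key=lambda c:-cv2.contourArea(c))
E
python3 - <<'E'
from h import *
from workcell import cams
ct=cams.get_calibration('top'); cs=cams.get_calibration('scene')
T=cv2.imread('pics/top0.png')[:,:,::-1].copy(); S=cv2.imread('pics/scene0.png')[:,:,::-1].copy()
# print colours
for n,im,pts in (('top',T,[(222,270),(220,257),(346,252),(166,208),(398,200),(268,246),(400,254)]),('scene',S,[(280,295),(367,197),(205,332),(338,146),(305,245)])):
    H=hsv(im)
    for p in pts: print(n,p,im[p[1],p[0]],H[p[1],p[0]])
def rep(n,im,cal,m,z,roi):
    mm=np.zeros(im.shape[:2],bool); x0,y0,x1,y1=roi; mm[y0:y1,x0:x1]=m[y0:y1,x0:x1]
    b=blob(mm)
    if not b: print(n,'none');return
    P=cast(cal,b[0].reshape(-1,2),z)[:,:2]
    (c,r)=cv2.minEnclosingCircle(P.astype(np.float32)*1000)
    rr=cv2.minAreaRect(P.astype(np.float32)*1000)
    print(n,cv2.contourArea(b[0]),'circ',np.round(c,1),round(r,1),'rect',np.round(rr[0],1),np.round(rr[1],1),round(rr[2],1))
for nm,im,cal,rois in (('top',T,ct,dict(wheel=(195,230,250,285),spacer=(330,245,362,275),washer=(150,200,182,230),cap=(380,188,415,232),foot=(258,220,305,262),block=(385,240,415,270))),
                   ('scene',S,cs,dict(wheel=(265,280,325,330),spacer=(350,190,382,216),washer=(185,322,222,358),cap=(325,136,362,166),foot=(285,225,338,262),block=(370,145,400,178)))):
    H=hsv(im).astype(int); h,s,v=H[...,0],H[...,1],H[...,2]
    M=dict(wheel=((s<90)&(v>180),.012),spacer=((h>98)&(h<125)&(s>120),.012),washer=((h>95)&(h<135)&(s>15)&(v>100),.007),cap=(((h<6)|(h>172))&(s>150)&(v>90),.019),foot=((h>60)&(h<95)&(s>80),.012),block=((h>15)&(h<30)&(s>100)&(v>160),.05))
    for k,(m,z) in M.items(): rep(nm+' '+k,im,cal,m,z,rois[k])
vis=np.hstack([cv2.resize(T[195:275,145:425],None,fx=2.8,fy=2.8,interpolation=cv2.INTER_CUBIC)]); cv2.imwrite('pics/tz.png',vis[:,:,::-1])
E
```

```text
top (222, 270) [227 231 224] [ 47   8 231]
top (220, 257) [169 140 112] [ 15  86 169]
top (346, 252) [ 63 119 189] [107 170 189]
top (166, 208) [167 170 187] [116  27 187]
top (398, 200) [142  63  65] [179 142 142]
top (268, 246) [ 72 121 105] [ 80 103 121]
top (400, 254) [198 173 122] [ 20  98 198]
scene (280, 295) [215 222 185] [ 36  43 222]
scene (367, 197) [ 36  80 143] [108 191 143]
scene (205, 332) [131 130 134] [128   8 134]
scene (338, 146) [134  32  28] [  1 202 134]
scene (305, 245) [48 80 64] [ 75 102  80]
top wheel 916.5 circ [417.8 180.2] 51.1 rect [417.5 181.1] [99.3 98.7] 89.5
top spacer 238.0 circ [ 406.5 -181.6] 26.7 rect [ 406.7 -182.2] [49.8 49.6] 88.5
top washer 279.5 circ [541.8 347.1] 29.5 rect [541.8 346.8] [57.9 55.2] 63.2
top cap 397.0 circ [ 550.9 -338.7] 48.2 rect [ 551.4 -337.9] [46.1 89.3] 72.6
top foot 184.5 circ [463.4   9.1] 42.6 rect [464.    8.7] [82.2 79.2] 89.5
top block 107.5 circ [ 409.7 -345. ] 35.4 rect [ 402.8 -354.3] [40.4 69.3] 54.9
scene wheel 1301.0 circ [418.9 182.3] 49.6 rect [417.4 182. ] [96.  95.8] 30.3
scene spacer 244.5 circ [ 404.5 -174.9] 29.8 rect [ 405.2 -175.2] [53.6 55.3] 62.0
scene washer 490.0 circ [541.6 349.4] 28.7 rect [542.3 349.7] [55.1 55.5] 36.2
scene cap 336.0 circ [ 548.  -325.5] 53.0 rect [ 547.3 -327.4] [54.9 97.1] 73.1
scene foot 360.0 circ [461.6  16.9] 42.5 rect [459.3  28.8] [84.8 59. ] 10.6
scene block 163.5 circ [ 422.4 -329. ] 30.5 rect [ 422.3 -329.9] [46.6 47.7] 7.7
```

View pics/tz.png

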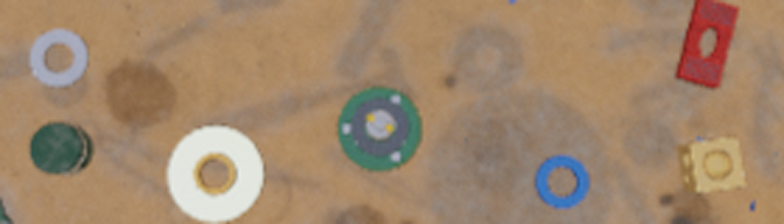

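Run:
```python
from h import *
from workcell import cams,get_state
c=cams.get_calibration('wrist'); s=get_state()
w,x,y,z=s['orientation']; Rt=R.from_quat([x,y,z,w]).as_matrix()
M=cv2.Rodrigues(c['rvec'])[0]; cc=-M.T@c['tvec']
print('cam pos in tool',Rt.T@(cc-s['tcp_pos'])); print('cam axes in tool (cols x,y,z)\n',np.round(Rt.T@M.T,4))
T=cv2.imread('pics/top0.png')[:,:,::-1]
ct=cams.get_calibration('top')
for n,p,z in (('jar',(166,247),.054),('torch',(255,165),.08),('mug',(304,168),.05)): print(n,cast(ct,p,z))
p=cast(ct,[(145+372/2.8,195+119/2.8),(145+389/2.8,195+128/2.8)],.097);print('pin',p,np.degrees(np.arctan2(*(p[1]-p[0])[[1,0]])))
```

```text
cam pos in tool [ 7.72818614e-02 -4.71104797e-05 -1.24089948e-01]
cam axes in tool (cols x,y,z)
 [[-0.000e+00 -9.539e-01 -3.002e-01]
 [ 1.000e+00  6.000e-04 -2.100e-03]
 [ 2.200e-03 -3.002e-01  9.539e-01]]
jar [[0.44572452 0.33024776 0.054     ]]
torch [[0.67380513 0.07796396 0.08      ]]
mug [[ 0.67151713 -0.06262423  0.05      ]]
pin [[ 0.46688536  0.01502124  0.097     ]
 [ 0.45798459 -0.00143867  0.097     ]] -118.40250207613488
```

```bash
cat > plan.py <<'E'
import sys; from h import *
from workcell import get_state
def pose():
    s=get_state(); w,x,y,z=s['orientation']; m=R.from_quat([x,y,z,w]).as_matrix()
    return s['tcp_pos'],np.degrees(np.arctan2(m[1,0],m[0,0])),m
def plan(target,th1,n,g=100):
    """tool-frame rows: rounded steps from measured pose to target"""
    p,th,m=pose(); print('now',np.round(p,4),'th',round(th,2),'tilt',np.round(m[:2,2],4))
    d=np.array(target)-p; dth=(th1-th+180)%360-180 if abs(th1-th)>180 else th1-th
    for i in range(n):
        a=np.radians(th+dth*i/n); e=d/n*100
        print(g,*np.round([e[0]*np.cos(a)+e[1]*np.sin(a),e[0]*np.sin(a)-e[1]*np.cos(a),-e[2],],2),'0 0',round(-dth/n,2),end='; ')
    print()
E
python3 -c "
from plan import *
plan((.44,.01,.24),180,15)"
```

```text
now [ 0.2473 -0.5187  0.2496] th 25.48 tilt [-0.0004  0.0013]
100 2.68 -2.63 0.06 0 0 -10.3; 100 3.1 -2.11 0.06 0 0 -10.3; 100 3.43 -1.52 0.06 0 0 -10.3; 100 3.65 -0.88 0.06 0 0 -10.3; 100 3.75 -0.22 0.06 0 0 -10.3; 100 3.72 0.46 0.06 0 0 -10.3; 100 3.58 1.12 0.06 0 0 -10.3; 100 3.32 1.74 0.06 0 0 -10.3; 100 2.96 2.31 0.06 0 0 -10.3; 100 2.5 2.8 0.06 0 0 -10.3; 100 1.96 3.2 0.06 0 0 -10.3; 100 1.36 3.5 0.06 0 0 -10.3; 100 0.71 3.68 0.06 0 0 -10.3; 100 0.04 3.75 0.06 0 0 -10.3; 100 -0.63 3.7 0.06 0 0 -10.3;
```

Emit:
play_rows(
  series="100 2.7 -2.6 0.1 0 0 -10.3; 100 3.1 -2.1 0.1 0 0 -10.3; 100 3.4 -1.5 0 0 0 -10.3; 100 3.6 -0.9 0.1 0 0 -10.3; 100 3.7 -0.2 0 0 0 -10.3; 100 3.7 0.5 0.1 0 0 -10.3; 100 3.6 1.1 0 0 0 -10.3; 100 3.3 1.7 0.1 0 0 -10.3; 100 3 2.3 0 0 0 -10.3; 100 2.5 2.8 0.1 0 0 -10.3; 100 2 3.2 0.1 0 0 -10.3; 100 1.4 3.5 0 0 0 -10.3",
)

```text
clock: 1.65
tcp_pos: [0.4006, -0.0956, 0.2431]
orientation: [-0.0, 0.264, 0.965, -0.0]
wrist_force: [0.4, -0.5, -0.6]
finger_gap: 0.0852
```

Emit:
play_rows(
  series="100 0.7 3.7 0.1 0 0 -10.3; 100 0 3.7 0 0 0 -10.3; 100 -0.6 3.7 0.1 0 0 -10.3; 100 0 0 0 0 0 0",
)

```text
clock: 2.15
tcp_pos: [0.4393, 0.0102, 0.241]
orientation: [-0.0, -0.002, 1.0, 0.0]
wrist_force: [-1.1, 0.2, 0.1]
finger_gap: 0.0855
```

Run:
```python
from plan import *
from workcell import cams
import pickle
c=cams.get_calibration('wrist'); c['fish']=1; im=cams.read_camera('wrist'); p=pose(); print(p[0],p[1],p[2][:,2])
pickle.dump((c,p),open('pics/w1.pkl','wb')); cv2.imwrite('pics/w1.png',im[:,:,::-1])
```

```text
[0.43894254 0.00920494 0.24096108] -179.9429548815623 [-8.57467263e-04 -2.75995483e-04 -9.99999594e-01]
```

View pics/w1.png

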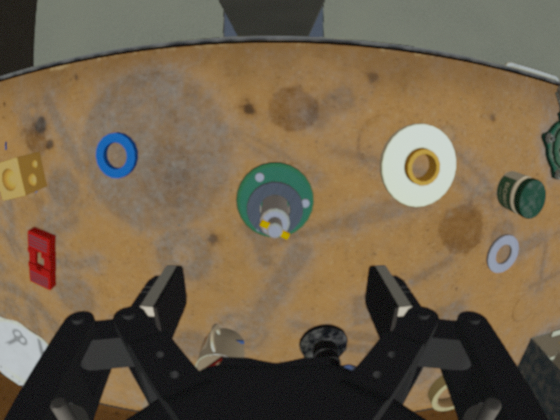

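One wrist view shows everything: the stand foot at (275,200) with pin ends at (263,224) and (286,236), wheel (419,165), spacer (116,155), washer (503,254) and cap (42,258). I'll measure all of it from here.

Run:
```python
from h import *
import pickle
c,p=pickle.load(open('pics/w1.pkl','rb')); im=cv2.imread('pics/w1.png')[:,:,::-1].copy()
H=hsv(im).astype(int); h,s,v=H[...,0],H[...,1],H[...,2]
def rep(n,m,z,roi):
    mm=np.zeros(im.shape[:2],bool); x0,y0,x1,y1=roi; mm[y0:y1,x0:x1]=m[y0:y1,x0:x1]
    b=blob(mm,minA=8)
    for q in b[:2]:
        P=(cast(c,q.reshape(-1,2),z)[:,:2]*1000).astype(np.float32)
        e=cv2.fitEllipse(P) if len(P)>5 else None
        rr=cv2.minAreaRect(P); cc,r=cv2.minEnclosingCircle(P)
        print(n,cv2.contourArea(q),'ell',np.round(e[0],1),np.round(e[1],1),'circ',np.round(cc,1),round(r,1),'rect',np.round(rr[0],1),np.round(rr[1],1),round(rr[2],1))
print(im[224,265],im[225,282],im[230,274],im[255,505],im[250,40])
rep('wheel',(s<60)&(v>150),.012,(370,115,470,215))
rep('hub',(h>10)&(h<30)&(s>120),.022,(400,143,443,190))
rep('spacer',(h>98)&(h<125)&(s>120),.012,(90,125,145,185))
rep('washer',(s<75)&(v>110),.007,(480,230,525,280))
rep('cap',((h<8)|(h>170))&(s>130),.019,(20,220,65,300))
rep('foot',(h>60)&(h<95)&(s>60),.012,(230,155,320,245))
rep('pinyellow',(h>18)&(h<35)&(s>140)&(v>120),.0985,(250,205,300,250))
cv2.imwrite('pics/w1z.png',cv2.resize(im[195:255,235:315],None,fx=9,fy=9,interpolation=cv2.INTER_CUBIC)[:,:,::-1])
```

```text
[180 156   0] [129 133 140] [144 152 167] [135 115  92] [145  44  45]
wheel 4807.5 ell [419.5 181.9] [99.4 99.8] circ [419.5 181.9] 50.6 rect [419.9 182.4] [99.3 99.8] 4.5
hub 889.0 ell [418.6 179.1] [39.9 43.6] circ [418.9 179. ] 22.1 rect [418.6 179.2] [43.5 40.1] 65.8
spacer 1391.5 ell [ 407.1 -178.1] [52.9 56.1] circ [ 407.1 -177.9] 28.6 rect [ 407.4 -178.4] [55.8 53.2] 86.0
washer 890.0 ell [542.9 350.8] [61.7 65.7] circ [543.8 353.2] 35.8 rect [543.2 349.3] [61.7 64.2] 43.7
cap 1379.0 ell [ 547.9 -329.4] [ 57.1 113.6] circ [ 548.9 -328.4] 54.1 rect [ 548.5 -329.5] [53.6 98.6] 72.3
foot 1769.5 ell [464.8  10.5] [78.6 83.5] circ [463.3  10.2] 43.3 rect [461.5  10.2] [82.6 85.1] 4.5
pinyellow 46.0 ell [470.6  19.7] [7.1 7.6] circ [470.4  19.6] 4.2 rect [470.7  19.7] [6.9 7.1] 65.6
pinyellow 43.0 ell [459.8   1.4] [6.1 8.3] circ [459.6   1.6] 4.2 rect [459.9   1.5] [7.7 5.9] 70.7
```

View pics/w1z.png

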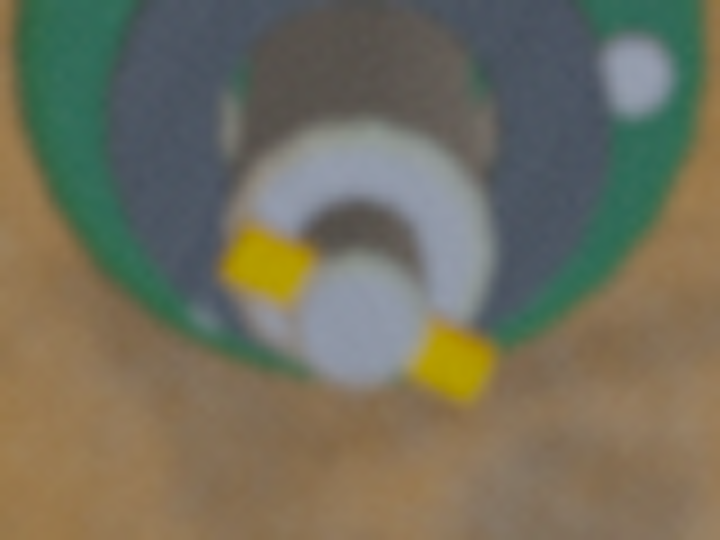

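```bash
cat > snap.py <<'E'
from plan import *
from workcell import cams
import pickle
def snap(n):
    p=pose(); c=cams.get_calibration('wrist'); c['fish']=1; im=cams.read_camera('wrist')
    pickle.dump((c,p),open(f'pics/{n}.pkl','wb')); cv2.imwrite(f'pics/{n}.png',im[:,:,::-1]); return c,im
def rep(c,im,n,m,z,roi,k=1):
    mm=np.zeros(im.shape[:2],bool); x0,y0,x1,y1=roi; mm[y0:y1,x0:x1]=m[y0:y1,x0:x1]
    for q in blob(mm,minA=8)[:k]:
        P=(cast(c,q.reshape(-1,2),z)[:,:2]*1000).astype(np.float32)
        e=cv2.fitEllipse(P); rr=cv2.minAreaRect(P); cc,r=cv2.minEnclosingCircle(P)
        print(n,cv2.contourArea(q),'ell',np.round(e[0],1),np.round(e[1],1),'circ',np.round(cc,1),round(r,1),'rect',np.round(rr[0],1),np.round(rr[1],1),round(rr[2],1))
E
python3 -c "
from plan import *
plan((.4195,.1815,.12),180,4)
c=__import__('pickle').load(open('pics/w1.pkl','rb'))[0]
print(cast(c,(275,231.1),.1015))"
```

```text
now [0.4389 0.0092 0.241 ] th -179.94 tilt [-0.0009 -0.0003]
100 0.48 4.31 3.02 0 0 0.01; 100 0.48 4.31 3.02 0 0 0.01; 100 0.48 4.31 3.02 0 0 0.01; 100 0.48 4.31 3.02 0 0 0.01; 
[[0.46554433 0.01076081 0.1015    ]]
```

Emit:
play_rows(
  series="100 0.4 3.4 2.4 0 0 0; 100 0.4 3.5 2.4 0 0 0; 100 0.4 3.5 2.4 0 0 0; 100 0.4 3.4 2.4 0 0 0; 100 0.3 3.4 2.4 0 0 0; 100 0 0 0 0 0 0; 100 0 0 0 0 0 0",
)

```text
clock: 3.08
tcp_pos: [0.4204, 0.1795, 0.1214]
orientation: [-0.0, 0.001, 1.0, -0.0]
wrist_force: [0.3, 0.3, 0.7]
finger_gap: 0.0855
```

Run:
```python
from snap import *
c,im=snap('w2'); print(pose())
H=hsv(im).astype(int); h,s,v=H[...,0],H[...,1],H[...,2]
rep(c,im,'wheel',(s<60)&(v>150),.012,(100,50,460,320))
rep(c,im,'hub',(h>10)&(h<30)&(s>100),.022,(215,140,335,270))
```

```text
(array([0.42072923, 0.17940462, 0.12180258]), np.float64(179.86911143302413), array([[-9.99997085e-01,  2.28472769e-03,  7.81043931e-04],
       [ 2.28443376e-03,  9.99997320e-01, -3.77013424e-04],
       [-7.81903210e-04, -3.75228082e-04, -9.99999624e-01]]))
wheel 12609.5 ell [419.5 181.8] [98.9 99.1] circ [419.6 181.8] 50.0 rect [419.5 181.8] [99.2 99.3] 44.6
hub 2576.5 ell [418.  181.7] [41.6 43.7] circ [418.  181.6] 22.1 rect [418.1 181.7] [41.6 43.5] 89.9
```

View pics/w2.png

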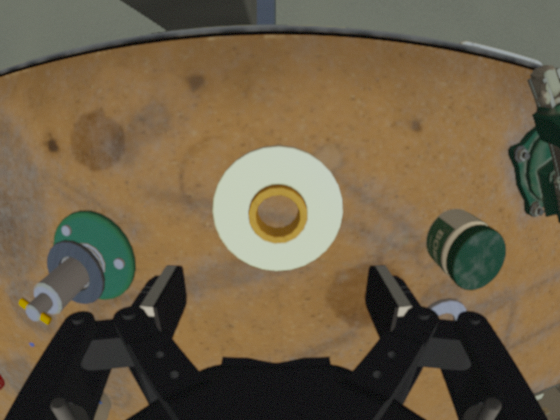

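Emit:
play_rows(
  series="100 0.1 0.2 3 0 0 0; 100 0 0 4 0 0 0; 100 0 0 2 0 0 0; 60 0 0 0 0 0 0; 40 0 0 0 0 0 0; 40 0 0 0 0 0 0; 40 0 0 0 0 0 0; 40 0 0 0 0 0 0",
  newtons=60,
)

```text
clock: 4.12
tcp_pos: [0.4207, 0.1823, 0.0331]
orientation: [0.002, 0.0, 1.0, -0.0]
wrist_force: [-0.1, -1.0, 5.8]
finger_gap: 0.0404
```

Emit:
play_rows(
  series="35 0 0 0 0 0 0; 35 0 0 -1 0 0 0; 35 0 0 -3 0 0 0; 35 0 0 0 0 0 0",
)

```text
clock: 4.62
tcp_pos: [0.4214, 0.183, 0.0739]
orientation: [0.003, 0.0, 1.0, 0.001]
wrist_force: [0.6, -0.7, -1.7]
finger_gap: 0.0403
```

Run:
```python
from snap import *
c,im=snap('w3'); print(pose())
H=hsv(im).astype(int); h,s,v=H[...,0],H[...,1],H[...,2]
rep(c,im,'wheel',(s<60)&(v>150),.052,(100,20,460,420))
```

```text
(array([0.4204679 , 0.18274384, 0.07272895]), np.float64(179.98802443129102), array([[-9.99993960e-01,  2.06119219e-04,  3.46960482e-03],
       [ 2.09011844e-04,  9.99999631e-01,  8.33362568e-04],
       [-3.46943176e-03,  8.34082723e-04, -9.99993634e-01]]))
wheel 12793.5 ell [413.2 183.7] [82.6 94. ] circ [420.7 183.6] 50.0 rect [404.7 183.7] [99.7 67.5] 89.9
```

View pics/w3.png

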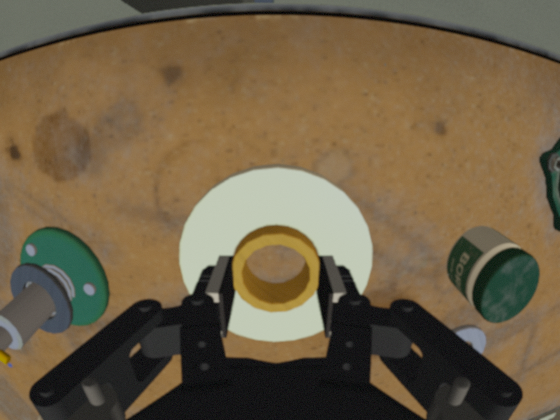

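Emit:
play_rows(
  series="35 0 0 -3.6 0 0 0; 35 0 0 -3.6 0 0 0; 35 -0.9 -3.5 0 0 0 0; 35 -0.9 -3.5 0 0 0 0; 35 -0.9 -3.5 0 0 0 0; 35 -0.9 -3.4 0 0 0 0; 35 -0.85 -3.4 0 0 0 0; 35 0 0 0 0 0 0; 35 0 0 0 0 0 0",
)

```text
clock: 5.8
tcp_pos: [0.4629, 0.0097, 0.1426]
orientation: [-0.001, 0.0, 1.0, 0.0]
wrist_force: [0.2, -0.3, -1.5]
finger_gap: 0.0405
```

Run:
```python
from snap import *
c,im=snap('w4'); print(pose())
```

```text
(array([0.46287996, 0.01003647, 0.14275582]), np.float64(-179.98832592684093), array([[-9.99999053e-01, -2.03093576e-04, -1.36132319e-03],
       [-2.03750824e-04,  9.99999863e-01,  4.82679263e-04],
       [ 1.36122497e-03,  4.82956176e-04, -9.99998957e-01]]))
```

View pics/w4.png

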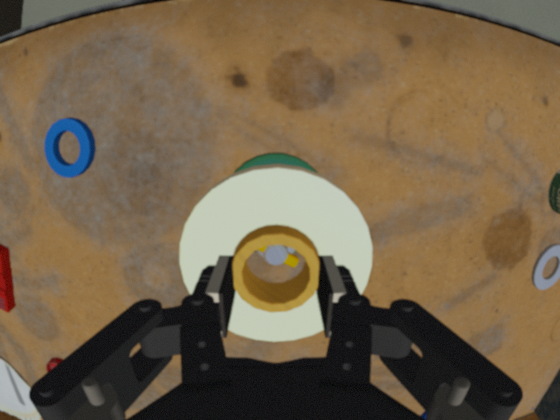

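Run:
```python
from h import *
import pickle
c,p=pickle.load(open('pics/w4.pkl','rb')); im=cv2.imread('pics/w4.png')
cv2.imwrite('pics/w4z.png',cv2.resize(im[215:320,210:345],None,fx=5.5,fy=5.5,interpolation=cv2.INTER_CUBIC))
M=cv2.Rodrigues(c['rvec'])[0]
def proj(P):
    q=M@np.array(P)+c['tvec']; r=np.hypot(q[0],q[1]); a=np.arctan2(r,q[2]); return np.array([c['cx'],c['cy']])+c['fx']*a*q[:2]/r
print('tip',cast(c,(276,256),.1015))
H=hsv(im[:,:,::-1].copy()).astype(int);
# yellow column scan through hub centre col 276
for col in (268,276,284): print(col,[(r,*im[r,col][::-1]) for r in range(220,316,3)])
```

```text
tip [[0.46597619 0.01065384 0.1015    ]]
268 [(220, np.uint8(196), np.uint8(204), np.uint8(184)), (223, np.uint8(193), np.uint8(201), np.uint8(178)), (226, np.uint8(116), np.uint8(95), np.uint8(56)), (229, np.uint8(105), np.uint8(75), np.uint8(21)), (232, np.uint8(109), np.uint8(76), np.uint8(23)), (235, np.uint8(161), np.uint8(128), np.uint8(55)), (238, np.uint8(175), np.uint8(144), np.uint8(66)), (241, np.uint8(172), np.uint8(144), np.uint8(65)), (244, np.uint8(170), np.uint8(141), np.uint8(72)), (247, np.uint8(134), np.uint8(132), np.uint8(122)), (250, np.uint8(135), np.uint8(139), np.uint8(147)), (253, np.uint8(134), np.uint8(142), np.uint8(157)), (256, np.uint8(135), np.uint8(142), np.uint8(158)), (259, np.uint8(136), np.uint8(143), np.uint8(158)), (262, np.uint8(128), np.uint8(123), np.uint8(121)), (265, np.uint8(123), np.uint8(100), np.uint8(71)), (268, np.uint8(130), np.uint8(105), np.uint8(73)), (271, np.uint8(131), np.uint8(105), np.uint8(75)), (274, np.uint8(133), np.uint8(107), np.uint8(80)), (277, np.uint8(131), np.uint8(106), np.uint8(76)), (280, np.uint8(121), np.uint8
[... 3149 characters left out ...]
p.uint8(139), np.uint8(115), np.uint8(87)), (277, np.uint8(139), np.uint8(113), np.uint8(79)), (280, np.uint8(133), np.uint8(112), np.uint8(84)), (283, np.uint8(104), np.uint8(76), np.uint8(28)), (286, np.uint8(108), np.uint8(78), np.uint8(26)), (289, np.uint8(108), np.uint8(76), np.uint8(22)), (292, np.uint8(108), np.uint8(78), np.uint8(21)), (295, np.uint8(109), np.uint8(77), np.uint8(26)), (298, np.uint8(110), np.uint8(76), np.uint8(21)), (301, np.uint8(112), np.uint8(79), np.uint8(19)), (304, np.uint8(165), np.uint8(135), np.uint8(61)), (307, np.uint8(173), np.uint8(144), np.uint8(64)), (310, np.uint8(179), np.uint8(154), np.uint8(83)), (313, np.uint8(195), np.uint8(204), np.uint8(182))]
```

View pics/w4z.png

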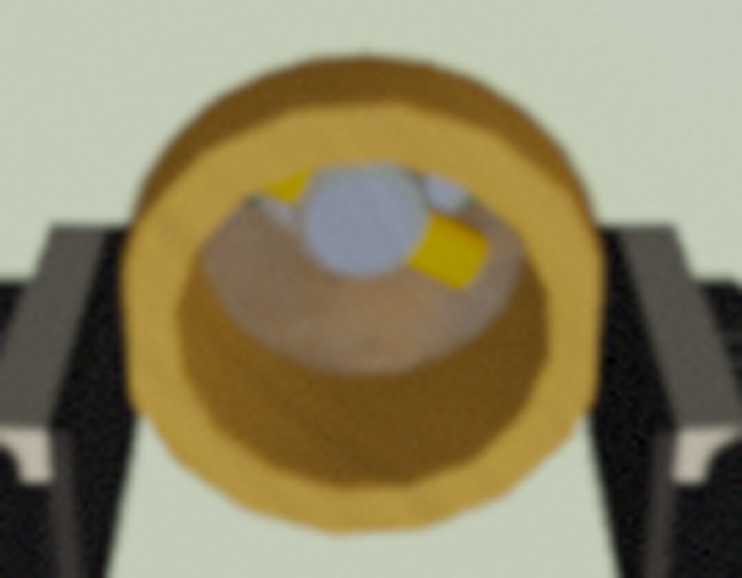

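Run:
```python
from h import *
import pickle
c,p=pickle.load(open('pics/w4.pkl','rb'))
for z in (.128,.130,.132,.134):
    P=cast(c,[(276,244.3),(276,302.6),(276,233.3),(276,312),(276,224.7)],z)[:,0]*1000
    Q=cast(c,[(243,273),(309.5,273)],z)[:,1]*1000
    print(z,np.round(P,1),'bore',P[0]-P[1],P[:2].mean(),'outer',P[2]-P[3],P[2:4].mean(),Q,Q.mean())
for zb in (.106,.108,.11):print(cast(c,[(276,283)],zb))
print(p[0])
```

```text
0.128 [447.3 479.7 441.8 485.7 437.6] bore -32.444937494362875 463.5188967020263 outer -43.86310955525482 463.72678450835417 [-5.42984261 26.79233873] 10.68124806362397
0.13 [446.4 478.4 441.  484.2 436.9] bore -31.977518958088183 462.4175089405013 outer -43.23119493164563 462.62240180766 [-5.20726189 26.55071005] 10.671724081867033
0.132 [445.6 477.1 440.2 482.8 436.1] bore -31.51010042181349 461.31612117897635 outer -42.5992803080365 461.5180191069659 [-4.98468117 26.30908137] 10.662200100110098
0.134 [444.7 475.7 439.4 481.4 435.4] bore -31.042681885538855 460.2147334174513 outer -41.96736568442725 460.4136364062717 [-4.76210046 26.06745269] 10.652676118353167
[[0.48094083 0.01063623 0.106     ]]
[[0.47977345 0.01062857 0.108     ]]
[[0.47860607 0.0106209  0.11      ]]
[0.46285234 0.00969776 0.14260221]
```

Emit:
play_rows(
  series="35 -0.3 0 0 0 0 0; 35 0 0 1 0 0 0; 35 0 0 1.2 0 0 0; 35 0 0 1 0 0 0; 35 0 0 1 0 0 0; 35 0 0 1 0 0 0",
)

```text
clock: 6.6
tcp_pos: [0.4665, 0.0094, 0.0905]
orientation: [-0.0, 0.0, 1.0, -0.0]
wrist_force: [-0.0, -0.7, -1.7]
finger_gap: 0.0405
```

Emit:
play_rows(
  series="35 0 0 0.8 0 0 0; 35 0 0 0.8 0 0 0; 35 0 0 0.1 0 0 0; 100 0 0 0 0 0 0; 100 0 0 0 0 0 0; 100 0 0 0 0 0 0; 100 0 0 0 0 0 0",
)

```text
clock: 7.48
tcp_pos: [0.4668, 0.0094, 0.0745]
orientation: [0.0, 0.0, 1.0, -0.0]
wrist_force: [0.5, 0.2, -0.4]
finger_gap: 0.0851
```

Emit:
play_rows(
  series="100 0 0 -4 0 0 0; 100 0 0 -4.5 0 0 0; 100 1 -3.1 0 0 0 0; 100 1 -3.1 0 0 0 0; 100 1 -3.1 0 0 0 0; 100 1 -3.2 0 0 0 0; 100 1 -3.1 2 0 0 0; 100 1 -3.1 2 0 0 0; 100 0 0 0 0 0 0; 100 0 0 0 0 0 0",
)

```text
clock: 8.72
tcp_pos: [0.4066, -0.1774, 0.1196]
orientation: [0.0, 0.0, 1.0, 0.0]
wrist_force: [-0.1, 0.7, 0.5]
finger_gap: 0.0855
```

Run:
```python
from snap import *
c,im=snap('w5'); print(pose()[:2])
H=hsv(im).astype(int); h,s,v=H[...,0],H[...,1],H[...,2]
rep(c,im,'spacer',(h>98)&(h<125)&(s>120),.012,(190,110,360,330))
rep(c,im,'spacertop',(h>98)&(h<125)&(s>120)&(v>115),.012,(190,110,360,330))
```

```text
(array([ 0.40693561, -0.17721913,  0.11980004]), np.float64(-179.99000673690094))
spacer 3865.0 ell [ 406.9 -180.3] [53.5 54.8] circ [ 407.  -180.3] 27.8 rect [ 406.6 -180.3] [53.7 54.6] 90.0
spacertop 3824.0 ell [ 407.2 -180.3] [53.7 54.1] circ [ 407.3 -180.3] 27.5 rect [ 407.  -180.3] [53.7 53.9] 90.0
```

View pics/w5.png

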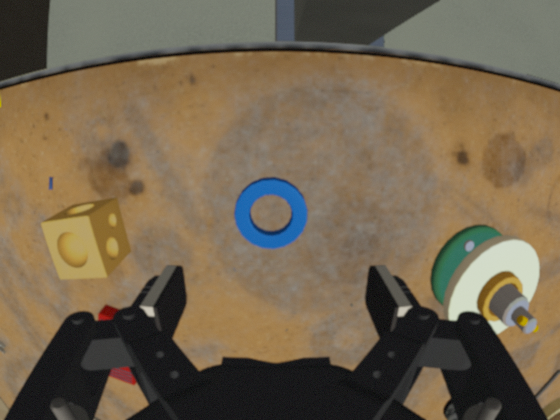

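Emit:
play_rows(
  series="100 0 -0.3 4 0 0 0; 100 0 0 4 0 0 0; 100 0 0 1.6 0 0 0; 75 0 0 0 0 0 0; 50 0 0 0 0 0 0; 50 0 0 0 0 0 0; 50 0 0 0 0 0 0",
  newtons=60,
)

```text
clock: 9.65
tcp_pos: [0.4074, -0.1804, 0.0253]
orientation: [0.001, -0.0, 1.0, -0.0]
wrist_force: [-1.4, 1.9, 9.1]
finger_gap: 0.0513
```

Emit:
play_rows(
  series="45 0 0 -3.5 0 0 0; 45 0 0 -4 0 0 0; 45 0 0 -4 0 0 0; 45 -1 3.2 0 0 0 0; 45 -1 3.2 0 0 0 0; 45 -1 3.2 0 0 0 0; 45 -1 3.2 0 0 0 0; 45 -1 3.2 0 0 0 0; 45 -0.8 3 0 0 0 0; 45 0 0 0 0 0 0; 45 0 0 0 0 0 0",
)

```text
clock: 11.02
tcp_pos: [0.4648, 0.0093, 0.1391]
orientation: [0.001, -0.0, 1.0, -0.0]
wrist_force: [0.1, 0.1, -0.8]
finger_gap: 0.0508
```

Run:
```python
from snap import *
c,im=snap('w6'); print(pose()[:2])
cv2.imwrite('pics/w6z.png',cv2.resize(im[205:330,200:355],None,fx=4.8,fy=4.8,interpolation=cv2.INTER_CUBIC)[:,:,::-1])
```

```text
(array([0.46471355, 0.00896136, 0.13891753]), np.float64(179.97243742015326))
```

View pics/w6z.png

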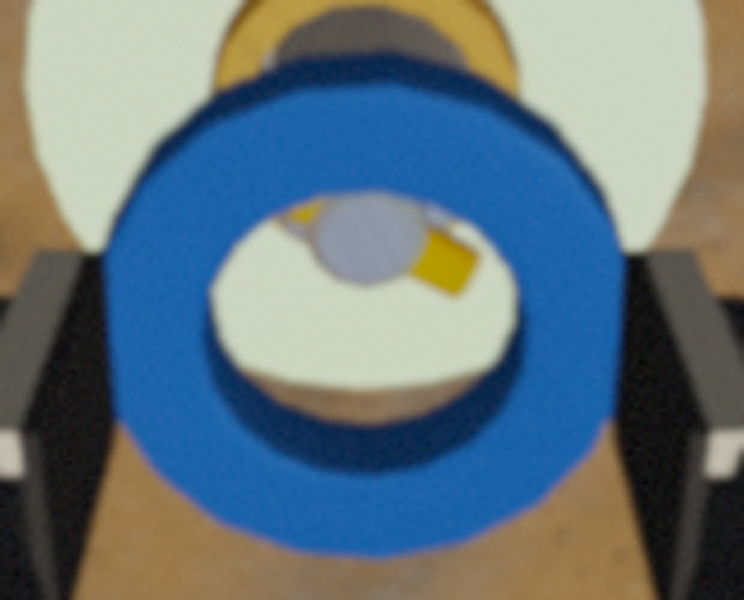

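```bash
cat > bore.py <<'E'
from h import *
import pickle
def bore(name,x0,y0,f,col,rt,rb,ot,ob,cl,cr,crow,tip,zs,thick,rbot=None):
    c,p=pickle.load(open(f'pics/{name}.pkl','rb')); k=lambda x,y:(x0+(x+.5)/f-.5,y0+(y+.5)/f-.5)
    print('tcp',p[0],'tip',cast(c,k(*tip),.1015)*1000)
    for z in zs:
        P=cast(c,[k(col,rt),k(col,rb),k(col,ot),k(col,ob)],z)[:,0]*1000; Q=cast(c,[k(cl,crow),k(cr,crow)],z)[:,1]*1000
        o=[z,'bore',P[1]-P[0],P[:2].mean(),'outer',P[3]-P[2],P[2:].mean(),'y',Q[1]-Q[0],Q.mean()]
        if rbot: o+=['botrim-16',cast(c,k(col,rbot),z-thick)[0,0]*1000-16]
        print(*[v if isinstance(v,str) else round(float(v),3) for v in o])
E
python3 -c "
from bore import *
bore('w6',200,205,4.8,370,190,470,85,555,210,521,300,(368,238),(.124,.125,.126,.127,.128),.012,423)"
```

```text
tcp [0.46483302 0.00928088 0.13912304] tip [[465.29708666  10.32476522 101.5       ]]
0.124 bore 32.623 465.778 outer 54.883 466.067 y 31.231 9.997 botrim-16 467.675
0.125 bore 32.389 465.224 outer 54.488 465.51 y 31.006 9.995 botrim-16 467.046
0.126 bore 32.154 464.67 outer 54.094 464.954 y 30.782 9.993 botrim-16 466.417
0.127 bore 31.92 464.115 outer 53.699 464.398 y 30.557 9.99 botrim-16 465.789
0.128 bore 31.685 463.561 outer 53.305 463.842 y 30.333 9.988 botrim-16 465.16
```

Emit:
play_rows(
  series="45 0 0 1.2 0 0 0; 45 0 0 1.2 0 0 0; 45 0 0 1.1 0 0 0; 45 0 0 0.5 0 0 0; 45 0 0 0.3 0 0 0",
)

```text
clock: 11.7
tcp_pos: [0.4644, 0.0094, 0.0947]
orientation: [-0.0, 0.0, 1.0, 0.0]
wrist_force: [1.0, 0.7, -1.1]
finger_gap: 0.0509
```

Emit:
play_rows(
  series="45 0 0 0.6 0 0 0; 45 0 0 0 0 0 0; 100 0 0 0 0 0 0; 100 0 0 0 0 0 0; 100 0 0 0 0 0 0; 100 0 0 0 0 0 0",
)

```text
clock: 12.45
tcp_pos: [0.4647, 0.0094, 0.0894]
orientation: [0.0, 0.0, 1.0, -0.0]
wrist_force: [-0.5, -0.1, 0.1]
finger_gap: 0.0856
```

Emit:
play_rows(
  series="100 0 0 -4 0 0 0; 100 0 0 -4.5 0 0 0; 100 -1.1 4.8 0 0 0 0; 100 -1.1 4.8 0 0 0 0; 100 -1.1 4.8 0 0 0 0; 100 -1.1 4.9 0 0 0 0; 100 -1.1 4.9 0 0 0 0; 100 -1.1 4.8 2.7 0 0 0; 100 -1.1 4.8 2.7 0 0 0; 100 0 0 0 0 0 0; 100 0 0 0 0 0 0",
)

```text
clock: 13.82
tcp_pos: [0.5413, 0.347, 0.12]
orientation: [-0.0, -0.0, 1.0, -0.0]
wrist_force: [1.0, -0.4, 1.5]
finger_gap: 0.0851
```

Run:
```python
from snap import *
c,im=snap('w7'); print(pose()[:2])
H=hsv(im).astype(int); h,s,v=H[...,0],H[...,1],H[...,2]
rep(c,im,'washer',(s<60)&(v>110),.007,(180,110,370,330))
```

```text
(array([0.54175068, 0.34667602, 0.12083442]), np.float64(179.95830011347877))
washer 4737.0 ell [543.2 349.2] [61.2 61.5] circ [543.3 349.5] 31.3 rect [543.2 349.2] [61.8 61.2] 42.0
```

View pics/w7.png

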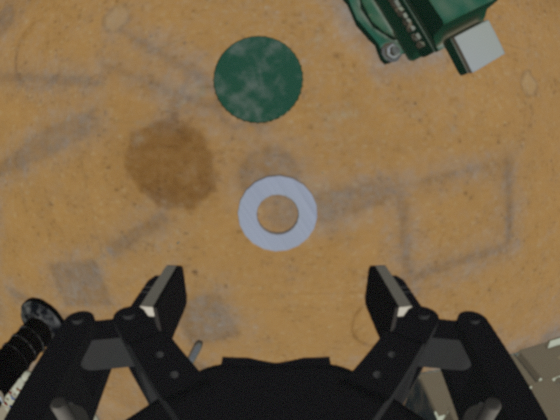

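Emit:
play_rows(
  series="100 -0.2 0.2 4 0 0 0; 100 0 0 4 0 0 0; 100 0 0 1.8 0 0 0; 75 0 0 0 0 0 0; 55 0 0 0 0 0 0; 55 0 0 0 0 0 0; 55 0 0 0 0 0 0",
)

```text
clock: 14.75
tcp_pos: [0.5445, 0.3498, 0.0236]
orientation: [0.001, 0.0, 1.0, 0.0]
wrist_force: [-0.4, -1.0, 4.0]
finger_gap: 0.0469
```

Emit:
play_rows(
  series="100 0 0 -1 0 0 0; 100 0 0 0 0 0 0; 100 0 0 0 0 0 0",
)

```text
clock: 15.12
tcp_pos: [0.5438, 0.3494, 0.0325]
orientation: [0.0, 0.0, 1.0, 0.0]
wrist_force: [0.2, 0.0, -0.1]
finger_gap: 0.0851
```

Run:
```python
from snap import *
c,im=snap('w8'); print(pose()[:2])
H=hsv(im).astype(int); h,s,v=H[...,0],H[...,1],H[...,2]
rep(c,im,'washer',(s<60)&(v>110),.007,(180,180,375,400))
```

```text
(array([0.54362156, 0.34934253, 0.03221294]), np.float64(179.98716683899173))
washer 9768.5 ell [543.3 349.1] [60.7 61.4] circ [542.9 349.8] 31.7 rect [543.5 348.9] [61.  60.9] 3.9
```

View pics/w8.png

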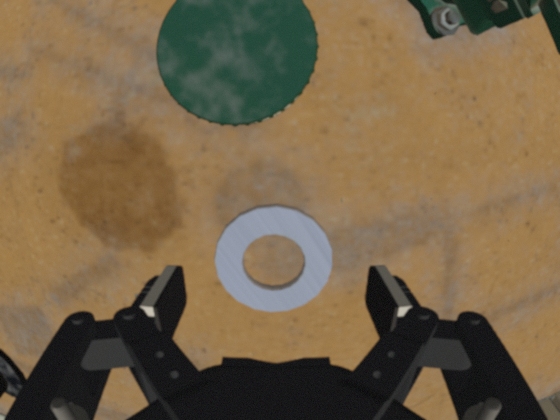

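Emit:
play_rows(
  series="100 0 0 1.4 0 0 0; 80 0 0 0 0 0 0; 62 0 0 0 0 0 0; 62 0 0 0 0 0 0; 62 0 0 0 0 0 0",
)

```text
clock: 15.8
tcp_pos: [0.5437, 0.3493, 0.0181]
orientation: [-0.0, 0.0, 1.0, -0.0]
wrist_force: [-0.5, -0.5, -1.0]
finger_gap: 0.0574
```

Emit:
play_rows(
  series="50 0 0 0 0 0 0; 50 0 0 -3.5 0 0 0; 50 0 0 -4 0 0 0; 50 0 0 -4 0 0 0; 50 1.1 -4.8 0 0 0 0; 50 1.1 -4.8 0 0 0 0; 50 1.1 -4.8 0 0 0 0; 50 1.1 -4.8 0 0 0 0; 50 1.1 -4.9 0 0 0 0; 50 1.2 -4.9 0 0 0 0; 50 1.1 -4.9 0 0 0 0; 50 0 0 0 0 0 0",
)

```text
clock: 17.3
tcp_pos: [0.465, 0.0077, 0.1335]
orientation: [0.0, 0.003, 1.0, -0.0]
wrist_force: [-0.0, -0.3, -1.1]
finger_gap: 0.0577
```

Emit:
play_rows(
  series="50 0 0 0 0 0 0",
)

```text
clock: 17.42
tcp_pos: [0.4658, 0.0104, 0.1335]
orientation: [0.0, 0.001, 1.0, 0.0]
wrist_force: [0.3, -0.1, -0.3]
finger_gap: 0.0573
```

Run:
```python
from snap import *
c,im=snap('w9'); print(pose()[:2])
cv2.imwrite('pics/w9z.png',cv2.resize(im[205:330,200:355],None,fx=4.8,fy=4.8,interpolation=cv2.INTER_CUBIC)[:,:,::-1])
```

```text
(array([0.46587736, 0.01090441, 0.13341722]), np.float64(-179.99038339710637))
```

View pics/w9z.png

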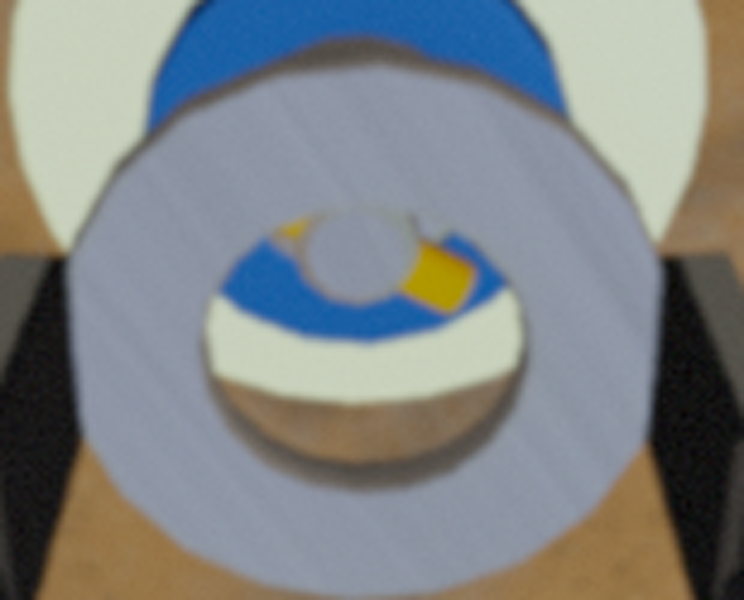

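```bash
python3 -c "
from bore import *
bore('w9',200,205,4.8,362,209,490,67,597,204,526,330,(360,252),(.121,.122,.123,.124,.125),.007,462)"
```

```text
tcp [0.46581468 0.01036403 0.13347795] tip [[465.27386229  10.54301741 101.5       ]]
0.121 bore 32.563 467.531 outer 61.467 467.591 y 32.024 11.052 botrim-16 468.885
0.122 bore 32.324 466.961 outer 61.017 467.02 y 31.789 11.05 botrim-16 468.222
0.123 bore 32.086 466.391 outer 60.566 466.45 y 31.555 11.048 botrim-16 467.559
0.124 bore 31.847 465.821 outer 60.116 465.88 y 31.32 11.046 botrim-16 466.896
0.125 bore 31.609 465.251 outer 59.666 465.309 y 31.085 11.044 botrim-16 466.233
```

Emit:
play_rows(
  series="50 0.1 0 1 0 0 0; 50 0 0 1.1 0 0 0; 50 0 0 1 0 0 0; 50 0 0 0.5 0 0 0; 50 0 0 0 0 0 0",
)

```text
clock: 18.1
tcp_pos: [0.4642, 0.0105, 0.0967]
orientation: [-0.001, 0.0, 1.0, 0.0]
wrist_force: [0.3, 0.0, -0.3]
finger_gap: 0.0575
```

Emit:
play_rows(
  series="50 0 0 0.35 0 0 0; 50 0 0 0 0 0 0; 100 0 0 0 0 0 0; 100 0 0 0 0 0 0; 100 0 0 0 0 0 0",
)

```text
clock: 18.73
tcp_pos: [0.4648, 0.0103, 0.094]
orientation: [0.0, 0.0, 1.0, -0.0]
wrist_force: [-0.1, 0.4, -0.1]
finger_gap: 0.0857
```

```bash
python3 -c "
from plan import *
p,th,m=pose();print(p,th)"
```

```text
[0.46478883 0.01032908 0.09398514] 179.9828372568048
```

Emit:
play_rows(
  series="100 0 0 -4 0 0 8.5; 100 0 0 -3.5 0 0 8.5; 100 -2.6 -4.3 0 0 0 0; 100 -2.6 -4.3 0 0 0 0; 100 -2.6 -4.3 0 0 0 0; 100 -2.6 -4.3 0 0 0 0; 100 -2.6 -4.4 0 0 0 0; 100 -2.6 -4.4 2 0 0 0; 100 -2.5 -4.3 2 0 0 0; 100 0 0 0 0 0 0; 100 0 0 0 0 0 0",
)

```text
clock: 20.1
tcp_pos: [0.5486, -0.3319, 0.1284]
orientation: [-0.001, 0.148, 0.989, 0.0]
wrist_force: [-0.0, 0.4, 0.8]
finger_gap: 0.0855
```

Run:
```python
from snap import *
c,im=snap('w10'); print(pose()[:2])
H=hsv(im).astype(int); h,s,v=H[...,0],H[...,1],H[...,2]
m=((h<8)|(h>170))&(s>130)
rep(c,im,'cap',m,.019,(180,80,370,340))
rep(c,im,'captop',m&(v>120),.019,(180,80,370,340))
cv2.imwrite('pics/w10z.png',cv2.resize(im[130:320,170:390],None,fx=3.5,fy=3.1,interpolation=cv2.INTER_CUBIC)[:,:,::-1])
```

```text
(array([ 0.54886078, -0.33148095,  0.12907295]), np.float64(163.01281286395493))
cap 6191.0 ell [ 552.  -337.6] [ 48.3 110.6] circ [ 552.4 -337.4] 49.1 rect [ 551.8 -337.8] [43.8 90.8] 73.3
captop 6075.5 ell [ 552.5 -337.8] [ 48.4 109.1] circ [ 552.7 -337.9] 48.8 rect [ 552.7 -338.1] [43.8 88.9] 73.3
```

View pics/w10.png

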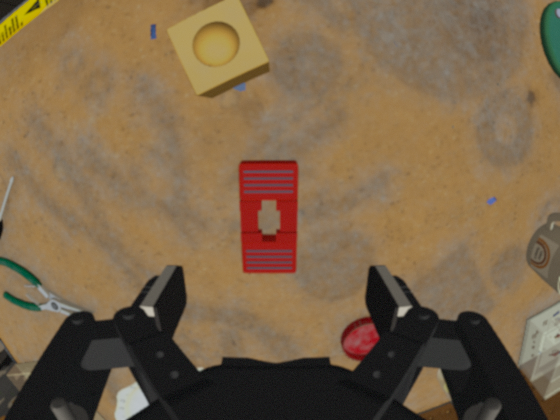

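View pics/w10z.png

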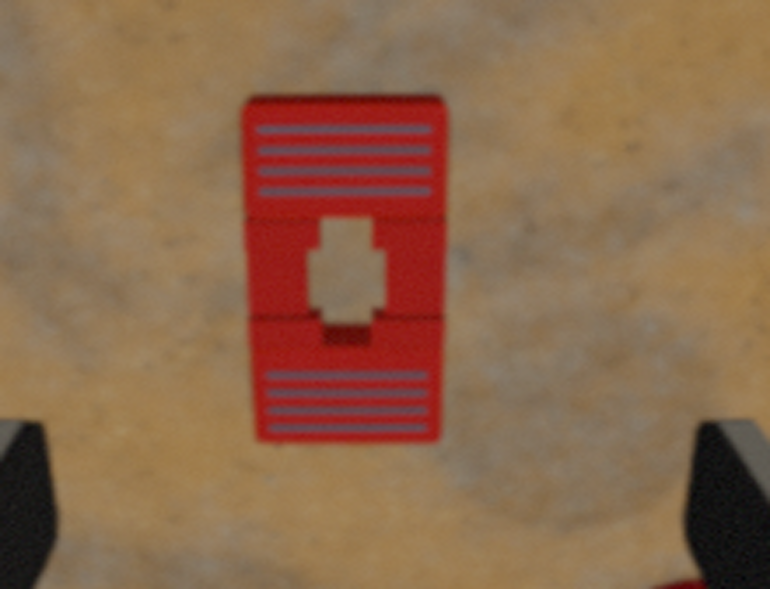

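Emit:
play_rows(
  series="100 -0.6 -0.5 3 0 0 0; 100 0 0 4 0 0 0; 100 0 0 3.5 0 0 0; 70 0 0 0 0 0 0; 40 0 0 0 0 0 0; 35 0 0 0 0 0 0; 35 0 0 0 0 0 0; 35 0 0 0 0 0 0",
  newtons=90,
)

```text
clock: 21.15
tcp_pos: [0.555, -0.3397, 0.027]
orientation: [0.002, 0.148, 0.989, -0.001]
wrist_force: [-1.7, 1.7, 7.7]
finger_gap: 0.0409
```

Emit:
play_rows(
  series="35 0 0 -3 0 0 0; 35 0 0 -4 0 0 -9.5; 35 0 0 -4 0 0 -9.5; 35 0 0 -0.2 0 0 -9.5; 35 0 0 0 0 0 -9.5; 35 0 0 0 0 0 -9.5; 35 0 0 0 0 0 -9.5; 35 0 0 0 0 0 -9.5; 35 0 0 0 0 0 -9.5; 35 0 0 0 0 0 0; 35 0 0 0 0 0 0",
)

```text
clock: 22.52
tcp_pos: [0.5535, -0.339, 0.1365]
orientation: [0.0, -0.491, 0.871, -0.001]
wrist_force: [-0.1, 0.9, -1.7]
finger_gap: 0.0412
```

Run:
```python
from snap import *
c,im=snap('w11'); print(pose()[:2])
plan((.4655,.0100,.134),pose()[1],8,35)
```

```text
(array([ 0.553415  , -0.33898615,  0.13631487]), np.float64(-121.1403828881059))
now [ 0.5534 -0.339   0.1363] th -121.14 tilt [ 0.0006 -0.0006]
35 -3.17 3.2 0.03 0 0 -0.0; 35 -3.17 3.2 0.03 0 0 -0.0; 35 -3.17 3.2 0.03 0 0 -0.0; 35 -3.17 3.2 0.03 0 0 -0.0; 35 -3.17 3.2 0.03 0 0 -0.0; 35 -3.17 3.2 0.03 0 0 -0.0; 35 -3.17 3.2 0.03 0 0 -0.0; 35 -3.17 3.2 0.03 0 0 -0.0;
```

View pics/w11.png

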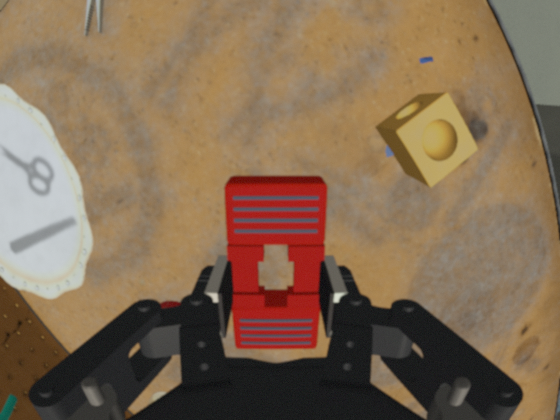

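Emit:
play_rows(
  series="35 -3.2 3.2 0 0 0 0; 35 -3.2 3.2 0 0 0 0; 35 -3.2 3.2 0 0 0 0; 35 -3.2 3.2 0 0 0 0; 35 -3.2 3.2 0 0 0 0; 35 -3.2 3.2 0 0 0 0; 35 -3.1 3.2 0 0 0 0; 35 -3.1 3.2 0 0 0 0; 35 0 0 0 0 0 0; 35 0 0 0 0 0 0; 35 0 0 0 0 0 0",
)

```text
clock: 23.95
tcp_pos: [0.4654, 0.0098, 0.1359]
orientation: [0.0, -0.491, 0.871, -0.0]
wrist_force: [-0.4, -0.3, -1.4]
finger_gap: 0.041
```

Run:
```python
from snap import *
c,im=snap('w12'); print(pose()[:2])
cv2.imwrite('pics/w12z.png',cv2.resize(im[165:355,190:360],None,fx=3.2,fy=3.1,interpolation=cv2.INTER_CUBIC)[:,:,::-1])
cv2.imwrite('pics/w12zz.png',cv2.resize(im[235:315,235:315],None,fx=7.4,fy=7.4,interpolation=cv2.INTER_CUBIC)[:,:,::-1])
```

```text
(array([0.46530906, 0.00971422, 0.13584578]), np.float64(-121.12763530383168))
```

View pics/w12zz.png

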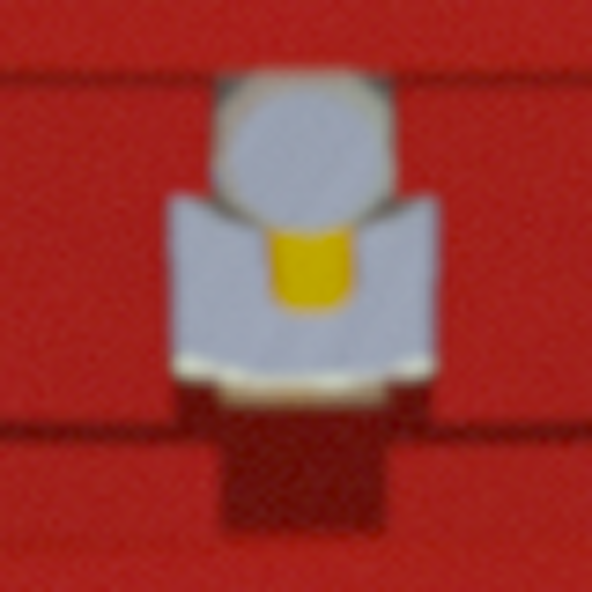

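View pics/w12.png

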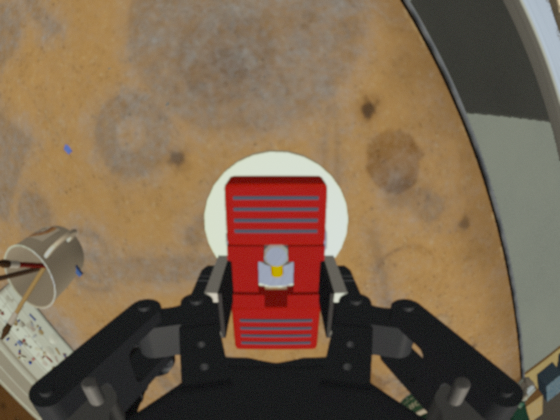

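Run:
```python
from h import *
import pickle
c,p=pickle.load(open('pics/w12.pkl','rb')); im=cv2.imread('pics/w12.png')
th=np.radians(p[1]); ux=np.array([np.cos(th),np.sin(th)]); uy=np.array([np.sin(th),-np.cos(th)]); o=np.array([.4652,.0106])
t=lambda P:np.round((P[:,:2]-o)@np.c_[ux,uy]*1000,2)
print([(r,*im[r,250][::-1].tolist()) for r in list(range(174,192))+list(range(340,352))])
k=lambda x,y:(235+(x+.5)/7.4-.5,235+(y+.5)/7.4-.5)
print('tip in tool axes rel (465.2,10.6):',t(cast(c,k(305,160),.1015)),'tcp',t(p[0][None]))
print('pin px',t(cast(c,[k(271,270),k(355,270)],.1005)),'pinend',t(cast(c,[k(311,308)],.0985)))
for z in (.125,.127,.129,.131):
  print(z,'ends',t(cast(c,[(276,184.5),(276,347)],z)),'groovelines/slot',t(cast(c,[k(305,75),k(305,430),k(305,530)],z)),'slot y',t(cast(c,[k(220,528),k(388,528)],z)),'edges y',t(cast(c,[(226.5,200),(325,200)],z)))
cv2.imwrite('pics/w12y.png',cv2.resize(im[165:355,215:335],None,fx=5,fy=3.1,interpolation=cv2.INTER_CUBIC))
```

```text
[(174, 207, 213, 196), (175, 184, 183, 167), (176, 140, 119, 105), (177, 106, 42, 35), (178, 104, 16, 14), (179, 105, 16, 9), (180, 104, 14, 2), (181, 107, 19, 16), (182, 114, 15, 3), (183, 131, 20, 11), (184, 148, 22, 8), (185, 159, 25, 16), (186, 164, 29, 21), (187, 166, 28, 24), (188, 168, 28, 28), (189, 168, 33, 27), (190, 167, 33, 28), (191, 168, 34, 28), (340, 153, 35, 32), (341, 126, 55, 60), (342, 93, 76, 86), (343, 105, 80, 91), (344, 143, 62, 69), (345, 162, 40, 38), (346, 166, 32, 29), (347, 166, 34, 25), (348, 167, 71, 45), (349, 166, 108, 65), (350, 166, 126, 78), (351, 167, 132, 82)]
tip in tool axes rel (465.2,10.6): [[ 0.05 -0.47]] tcp [[ 0.61 -0.61]]
pin px [[-9.63 -3.01]
 [-9.64  3.29]] pinend [[-1.404e+01  1.000e-02]]
0.125 ends [[ 45.07  -0.44]
 [-44.02  -0.38]] groovelines/slot [[ 17.18  -0.52]
 [ -8.44  -0.51]
 [-16.49  -0.51]] slot y [[-16.35  -6.22]
 [-16.36   5.06]] edges y [[ 38.24 -21.96]
 [ 38.22  20.88]]
0.127 ends [[ 45.54  -0.45]
 [-42.23  -0.38]] groovelines/slot [[ 18.06  -0.53]
 [ -7.18  -0.52]
 [-15.11  -0.51]] slot y [[-14.97  -6.14]
 [-14.98   4.98]] edges y [[ 38.81 -21.65]
 [ 38.79  20.56]]
0.129 ends [[ 46.    -0.45]
 [-40.45  -0.39]] groovelines/slot [[ 18.94  -0.53]
 [ -5.92  -0.52]
 [-13.74  -0.52]] slot y [[-13.59  -6.06]
 [-13.6    4.89]] edges y [[ 39.37 -21.34]
 [ 39.36  20.24]]
0.131 ends [[ 46.47  -0.46]
 [-38.66  -0.4 ]] groovelines/slot [[ 19.82  -0.54]
 [ -4.66  -0.53]
 [-12.36  -0.52]] slot y [[-12.22  -5.98]
 [-12.23   4.8 ]] edges y [[ 39.94 -21.02]
 [ 39.93  19.92]]
```

View pics/w12y.png

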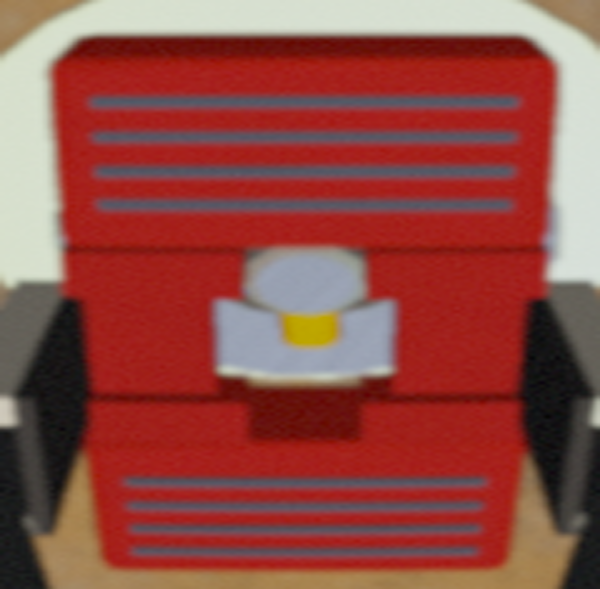

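Emit:
play_rows(
  series="35 0 0.05 0.5 0 0 0; 35 0 0 0.8 0 0 0; 35 0 0 0.6 0 0 0; 35 0 0 0 0 0 0",
)

```text
clock: 24.5
tcp_pos: [0.4641, 0.0109, 0.1161]
orientation: [-0.0, -0.492, 0.87, 0.0]
wrist_force: [-0.2, 0.3, 0.2]
finger_gap: 0.0411
```

Emit:
play_rows(
  series="35 0 0 0.3 0 0 0; 35 0 0 0.3 0 0 0; 35 0 0 0 0 0 0",
)

```text
clock: 24.88
tcp_pos: [0.4643, 0.011, 0.1106]
orientation: [-0.0, -0.492, 0.87, -0.0]
wrist_force: [-0.2, -0.3, -1.0]
finger_gap: 0.041
```

Emit:
play_rows(
  series="35 0 0 0.2 0 0 0; 35 0 0 0.2 0 0 0; 35 0 0 0 0 0 0",
)

```text
clock: 25.25
tcp_pos: [0.4645, 0.011, 0.1069]
orientation: [0.0, -0.492, 0.87, -0.0]
wrist_force: [0.3, 0.7, 1.3]
finger_gap: 0.0408
```

Emit:
play_rows(
  series="35 0 0 0.2 0 0 0; 35 0 0 0.2 0 0 0; 35 0 0 0 0 0 0",
)

```text
clock: 25.62
tcp_pos: [0.4645, 0.011, 0.1028]
orientation: [0.0, -0.492, 0.87, -0.0]
wrist_force: [-0.2, -0.1, 3.6]
finger_gap: 0.0411
```

Emit:
play_rows(
  series="35 0 0 0.2 0 0 0; 35 0 0 0.1 0 0 0; 35 0 0 0 0 0 0",
)

```text
clock: 26.0
tcp_pos: [0.4645, 0.011, 0.0999]
orientation: [0.0, -0.492, 0.87, -0.0]
wrist_force: [-0.3, 0.3, 4.2]
finger_gap: 0.0409
```

Run:
```python
from snap import *
from workcell import get_state
s=get_state(); print(s['tcp_pos'],s['wrist_force'],s['ft_torque'])
c,im=snap('w13')
cv2.imwrite('pics/w13z.png',cv2.resize(im[165:355,190:360],None,fx=3.2,fy=3.1,interpolation=cv2.INTER_CUBIC)[:,:,::-1])
im=cams.read_camera('scene'); cv2.imwrite('pics/s13.png',cv2.resize(im[200:270,270:360],None,fx=8,fy=8,interpolation=cv2.INTER_CUBIC)[:,:,::-1])
```

```text
[0.46449768 0.01100197 0.09986454] [-0.2694043   0.32355284  4.21800952] [0.05302622 0.10624895 0.02579201]
```

View pics/w13z.png

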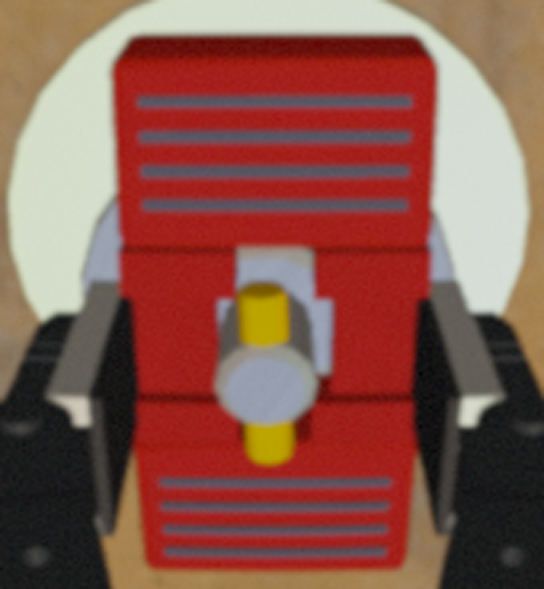

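View pics/s13.png

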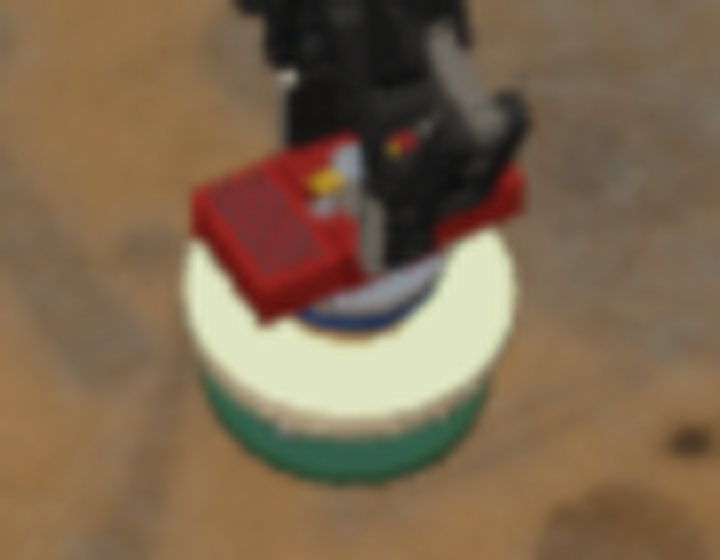

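Emit:
play_rows(
  series="35 0 -0.1 0.1 0 0 0; 35 0 0 0 0 0 0",
)

```text
clock: 26.35
tcp_pos: [0.4647, 0.0109, 0.099]
orientation: [-0.0, -0.492, 0.87, 0.001]
wrist_force: [-3.1, 1.2, 8.1]
finger_gap: 0.041
```

```bash
python3 -c "
from workcell import get_state
s=get_state();print(s['tcp_pos'],s['wrist_force'],s['ft_torque'],s['joint_pos'])"
```

```text
[0.46468467 0.01085524 0.09896252] [-3.14253992  1.20391236  8.07601052] [0.4234204  0.60642473 0.01352074] [-1.49998043e-01  2.10195102e-01 -4.85066568e-01  8.76499135e-01
  6.18984379e-04 -1.17974498e+00]
```

Emit:
play_rows(
  series="35 0 0.05 0 0 0 8; 35 0 0 0 0 0 9; 35 0 0 0 0 0 9; 35 0 0 0 0 0 0",
)

```text
clock: 26.85
tcp_pos: [0.4654, 0.0105, 0.099]
orientation: [0.001, -0.285, 0.959, -0.0]
wrist_force: [0.3, 0.6, 4.3]
finger_gap: 0.0409
```

Run:
```python
from snap import *
from workcell import get_state
s=get_state(); print(s['tcp_pos'],s['wrist_force'],s['ft_torque'],pose()[1])
c,im=snap('w14')
cv2.imwrite('pics/w14z.png',cv2.resize(im[165:355,190:360],None,fx=3.2,fy=3.1,interpolation=cv2.INTER_CUBIC)[:,:,::-1])
```

```text
[0.4653901  0.01051508 0.09902553] [0.2853949  0.55698076 4.29286204] [-0.03137514 -0.12468913 -0.08465053] -146.93320820630498
```

View pics/w14z.png

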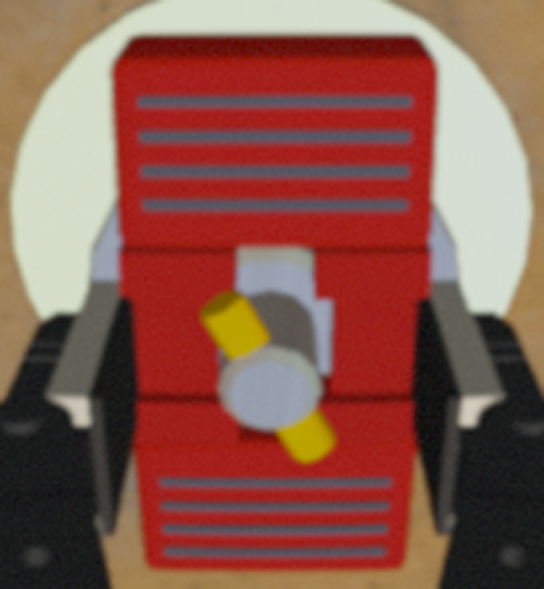

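The cap turns freely under the pin. I'll turn it the remaining 62°.

Emit:
play_rows(
  series="35 0 0 0 0 0 10; 35 0 0 0 0 0 10; 35 0 0 0 0 0 10; 35 0 0 0 0 0 10; 35 0 0 0 0 0 10; 35 0 0 0 0 0 10; 35 0 0 0 0 0 2; 35 0 0 0 0 0 0",
)

```text
clock: 27.9
tcp_pos: [0.4652, 0.0106, 0.099]
orientation: [0.0, 0.249, 0.968, -0.0]
wrist_force: [0.5, -0.3, 5.2]
finger_gap: 0.0411
```

Run:
```python
from snap import *
from workcell import get_state
s=get_state(); print(s['tcp_pos'],s['wrist_force'],s['ft_torque'],pose()[1])
c,im=snap('w15')
cv2.imwrite('pics/w15z.png',cv2.resize(im[165:355,190:360],None,fx=3.2,fy=3.1,interpolation=cv2.INTER_CUBIC)[:,:,::-1])
```

```text
[0.465203   0.01059143 0.0989943 ] [ 0.49245093 -0.27271634  5.17976344] [ 0.02432216 -0.02746295 -0.04461721] 151.13319653401246
```

View pics/w15z.png

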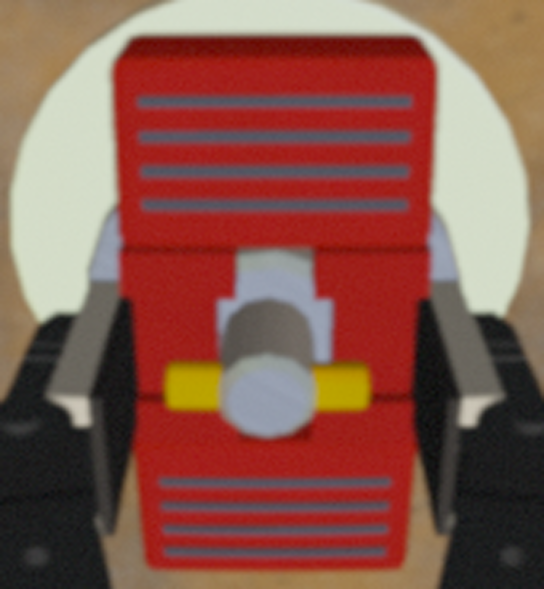

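Emit:
play_rows(
  series="35 0 0 -0.2 0 0 0; 35 0 0 -0.2 0 0 0; 35 0 0 0 0 0 0",
)

```text
clock: 28.32
tcp_pos: [0.4651, 0.0106, 0.103]
orientation: [0.0, 0.25, 0.968, -0.0]
wrist_force: [2.1, -0.3, 2.6]
finger_gap: 0.041
```

Emit:
play_rows(
  series="35 0 0 -0.1 0 0 0; 35 0 0 0 0 0 0",
)

```text
clock: 28.58
tcp_pos: [0.4649, 0.0107, 0.1038]
orientation: [0.0, 0.25, 0.968, -0.0]
wrist_force: [1.3, -1.0, 3.3]
finger_gap: 0.0409
```

Emit:
play_rows(
  series="35 0 0 -0.1 0 0 0; 35 0 0 0 0 0 0; 35 0 0 0 0 0 0",
)

```text
clock: 28.95
tcp_pos: [0.4646, 0.0107, 0.1046]
orientation: [-0.0, 0.251, 0.968, -0.0]
wrist_force: [2.3, -0.6, -0.2]
finger_gap: 0.0411
```

Emit:
play_rows(
  series="45 0 0 0 0 0 0; 60 0 0 0 0 0 0; 100 0 0 0 0 0 0; 100 0 0 0 0 0 0; 100 0 0 0 0 0 0; 100 0 0 -1 0 0 0; 100 0 0 -3 0 0 0; 100 0 0 -2.5 0 0 0; 100 0 0 0 0 0 0; 100 0 0 0 0 0 0",
)

```text
clock: 30.2
tcp_pos: [0.4646, 0.0108, 0.1695]
orientation: [-0.0, 0.251, 0.968, -0.0]
wrist_force: [0.6, -1.1, -0.3]
finger_gap: 0.0852
```

Run:
```python
from snap import *
c,im=snap('w16'); print(pose()[:2])
cv2.imwrite('pics/w16z.png',cv2.resize(im[130:340,170:390],None,fx=3.2,fy=2.8,interpolation=cv2.INTER_CUBIC)[:,:,::-1])
im=cams.read_camera('scene'); cv2.imwrite('pics/s16.png',cv2.resize(im[200:270,270:360],None,fx=8,fy=8,interpolation=cv2.INTER_CUBIC)[:,:,::-1])
```

```text
(array([0.46422924, 0.01081637, 0.16910899]), np.float64(150.98415225986173))
```

View pics/w16z.png

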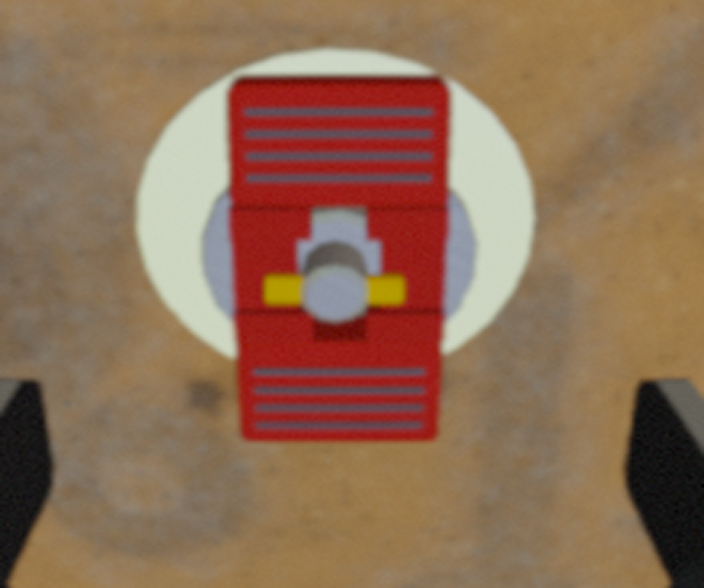

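View pics/s16.png

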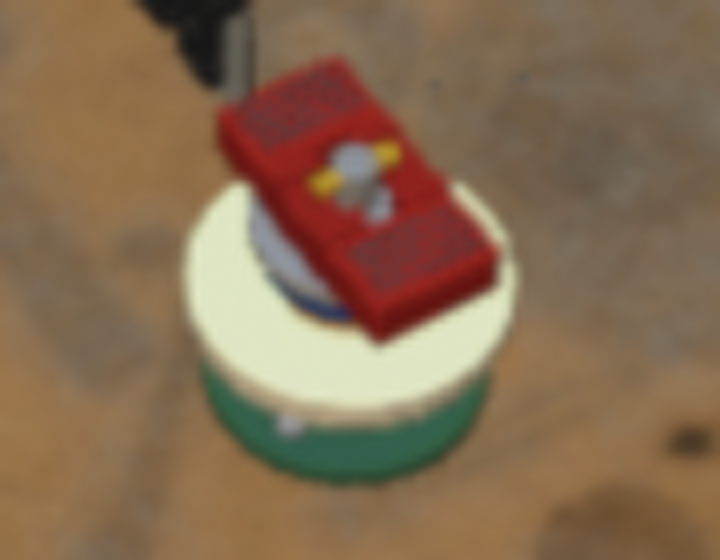

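Run:
```python
from h import *
import pickle
def go(name,x0,y0,fx,fy,col,rows,zs,c0=None):
    c,p=pickle.load(open(f'pics/{name}.pkl','rb')); th=np.radians(p[1]); ux=np.array([np.cos(th),np.sin(th)])
    for z in zs:
        P=cast(c,[(x0+(col+.5)/fx-.5,y0+(r+.5)/fy-.5) for r in rows],z)[:,:2]@ux*1000
        print(name,z,np.round(P-P[:2].mean(),1),'len',P[0]-P[1])
# rows: up end, down end, line1, line2, slot down end top, slot square rows
go('w10',170,130,3.5,3.1,345,[103,440,217,317,345,325],[.019,.016,.009])
go('w16',170,130,3.2,2.8,338,[83,438,207,311,340,290],[.0925,.0965,.0985,.1000])
c,p=pickle.load(open('pics/w16.pkl','rb'))
k=lambda x,y:(170+(x+.5)/3.2-.5,130+(y+.5)/2.8-.5)
for z in (.0965,.1005): print(z,cast(c,[k(265,290),k(405,290)],z)*1000)
print(cast(c,[k(336,293)],.1015)*1000)
```

```text
w10 0.019 [ 44.1 -44.1  16.3  -9.4 -17.  -11.6] len 88.13832578317113
w10 0.016 [ 44.6 -44.6  16.6  -9.5 -17.2 -11.7] len 89.27021369110355
w10 0.009 [ 46.  -46.   17.   -9.8 -17.7 -12.1] len 91.91128547627943
w16 0.0925 [ 45.  -45.   16.3  -9.7 -17.3  -4.3] len 90.06781545167996
w16 0.0965 [ 44.1 -44.1  15.9  -9.5 -17.   -4.2] len 88.27670602299406
w16 0.0985 [ 43.7 -43.7  15.8  -9.4 -16.8  -4.1] len 87.38115130865117
w16 0.1 [ 43.4 -43.4  15.7  -9.3 -16.7  -4.1] len 86.70948527289397
0.0965 [[459.12928392  -2.50748722  96.5       ]
 [472.97347385  22.4458565   96.5       ]]
0.1005 [[457.89301249  -1.47700474 100.5       ]
 [471.45630771  22.97004269 100.5       ]]
[[465.04679563  10.77260088 101.5       ]]
```

Run:
```python
from h import *
import pickle
c,p=pickle.load(open('pics/w16.pkl','rb')); im=cv2.imread('pics/w16.png')[:,:,::-1].copy()
H=hsv(im).astype(int); h,s,v=H[...,0],H[...,1],H[...,2]
k=lambda x,y:(170+(x+.5)/3.2-.5,130+(y+.5)/2.8-.5)
for z in (.0925,.0965,.1):
    P=cast(c,[k(338,83),k(338,438),k(230,100),k(448,100),k(243,420),k(437,420)],z)*1000
    a=(P[1]-P[0]); print(z,'centre long',(P[0]+P[1])[:2]/2,'len',np.linalg.norm(a),'widths',np.linalg.norm(P[2]-P[3]),np.linalg.norm(P[4]-P[5]),'axis',np.degrees(np.arctan2(a[1],a[0])))
    m=((P[2]+P[3])/2+(P[4]+P[5])/2)/2; print('   mid width pts',m[:2])
q=cast(c,[k(265,290),k(405,290)],.099)*1000; d=q[1]-q[0]; print('pin',q.mean(0),np.linalg.norm(d),np.degrees(np.arctan2(d[1],d[0])))
```

```text
0.0925 centre long [463.98578146  11.81591136] len 90.06781669216949 widths 42.75967679713368 42.98637923413649 axis -29.026463862089905
   mid width pts [463.52186585  12.44212028]
0.0965 centre long [462.67751737  12.54106301] len 88.27670723881499 widths 41.90934796552129 42.13154214538054 axis -29.026463862089884
   mid width pts [462.22282729  13.154819  ]
0.1 centre long [461.53278629  13.1755707 ] len 86.70948646712974 widths 41.165310237860474 41.38355969271898 axis -29.026463862089898
   mid width pts [461.08616855  13.77843037]
pin [465.19092964  10.4550186   99.        ] 28.174611419715657 60.97835534643448
```

Emit:
play_rows(
  series="100 3 0 -4 0 0 0; 100 3 0 -4 0 0 0; 100 0 0 0 0 0 0; 100 0 0 0 0 0 0",
)

```text
clock: 30.8
tcp_pos: [0.4123, 0.0398, 0.2489]
orientation: [-0.0, 0.25, 0.968, -0.0]
wrist_force: [-0.0, -0.6, -1.2]
finger_gap: 0.0852
```

Run:
```python
from snap import *
c,im=snap('w17')
im=cams.read_camera('scene'); cv2.imwrite('pics/s17.png',im[:,:,::-1])
```

```text
(no output)
```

View pics/s17.png

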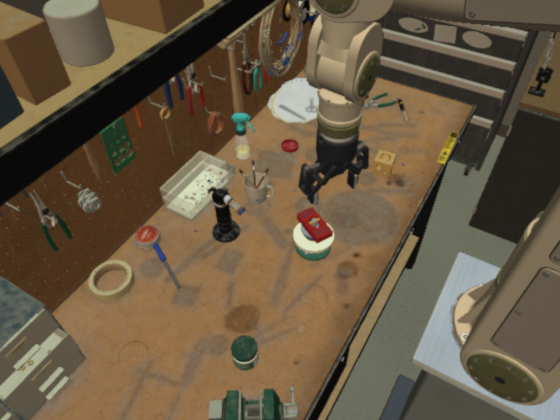

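View pics/w17.png

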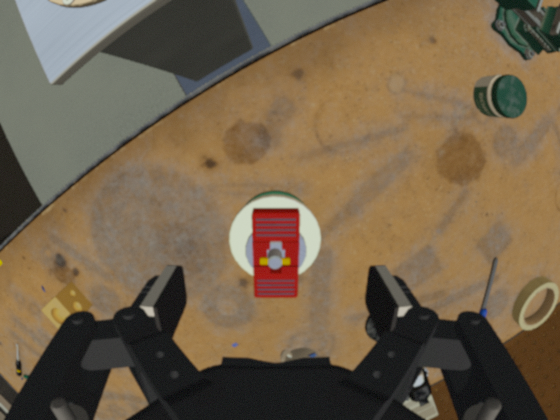

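The scene view shows the stack locked at about (313,235). The torch (225,215), mug (258,185), jar (245,352) and block (385,160) are at the same pixels as at the start. I'm handing in.

```bash
python3 -c "
from workcell import workorder,get_state
print(get_state()['clock']); print(workorder.hand_in())"
```

```text
30.9
the job is handed in; nothing more can be done
None
```

The arbor is built and locked, and I handed the job in at 30.9 s. The wheel (hub up), spacer and washer are stacked on the shaft. The cap went over the pin, was pressed down, turned about 88°, let rise and released.

**Last checks:**
- **Pin and cap:** the final wrist view shows the pin lying across the cap, 90° to its long axis.
- **Cap height:** the cap's underside is at about 77.5 mm, which is the locked height. This comes from the release height and roughly agrees with the cap's size in the picture.
- **Bystanders:** the torch, mug, jar and block look unmoved in the scene view, and the gripper is clear of everything.

**What failed or disagreed:**
- **Washer grasp:** the first try closed just above the washer without moving it. I repeated it about 6 mm lower and it held.
- **Cap centre:** the camera put the cap about 3 mm off the shaft's axis. The fit allows about 2 mm, so part of that is likely image error, and the pin is still inside the groove either way.
- **Not tested:** I did not push on the cap after release to check that it was locked.

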